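Refill the nursery pump dispenser at its dock

ROBOT

A 6-joint arm with a two-finger parallel gripper is mounted at the origin on the work surface. World frame = base frame: x ahead of the robot, y to its left, z up, the work surface at z = 0. Lengths are in m, angles in rad, forces in N, time in s.
With the tool pointing down it reaches from about 0.375 to 0.975 m from the base axis. Payload 3.8 kg.
Tool frame: the origin (TCP) lies at the very end of the fingers, on their centre line; the grasp point (between the pads) lies 19 mm behind it; z points along the fingers, y is the direction in which the jaws open and shut (so a half turn about z gives the same grasp; the last joint's range is limited). The gripper opens to 85 mm and grips with 20 to 120 N. Pads are 22 mm wide; open, the fingers measure 114 mm over their backs; the gripper's body (76 mm by 85 mm) begins 54 mm behind the grasp point. The pads swing forward as they close: fully open they stand 13 mm farther back than shut.
Start: joints at [1.23, 0.264, 1.604, -0, 1.274, -0.037], TCP at [0.202, 0.644, 0.231] pointing down, gripper open.
Joint ranges: [-2.63, 2.63], [-0.94, 2.18], [0.31, 2.57], [-1.31, 4.45], [0, 2.66], [-2.55, 2.55]. Speed limits (rad/s): [2.57, 2.57, 3.14, 3.14, 3.14, 3.14].

INTERFACE

Orientations are given as a rotation vector (axis times angle).
In Python, from workcell import status, read_camera, camera_info, order gives the robot as it stands.
- The arm moves only by the tool move_arm, never from a script. Its argument "deltas" is a list of rows, each a list of 3 entries, a list of its own where there are three numbers: the turn, a rotation vector about the world's x, y, z as a fraction of full scale, then the shift along the world's x, y, z as a fraction of full scale, then the closure, from -1 (fully open) to 1 (shut), so that 0 is half open. A call has 1 to 20 rows; each row is the pose to reach, as a shift and turn from the pose commanded when the call began; what a row does not reach only later rows make up. Full scale, the value 1, is 0.1 m for a shift and pi/2 rad for a turn. A row lasts 1/8 s, in which the tool goes at most 62.5 mm and 10.7 degrees, less where a joint would pass 70% of its speed; a pose out of reach is approached as far as the arm can. A call with a number of a shift or a turn outside -1 to 1 is refused whole. A call with a gripper value outside its range is refused whole. The fingers move at their own pace and stop on an object; "grip_force" is the grip in N (left out, the last holds). Time passes only in rows, so rows that repeat a pose let the fingers close. It gives the time, the measured TCP pose, the force and the opening at its end, in the units of the state.
- status.read_state(): the state, without advancing time (a new reading comes with each control period).
- read_camera(name): name is "side" or "top"; returns (picture, depth): 400x640x3 uint8, red, green, blue; 400x640 float32, m along the optical axis (not along the pixel's ray), 0 where there is no reading.
- camera_info(name): a dict with "K" (3x3 intrinsics, pixels), "R" (3x3) and "t" (3): a world point X has camera coordinates R X + t. Camera axes: x right, y down, z forward; pixel columns grow to the right and rows downward; lengths in m; the calibration is good to about 2 mm. A picture is of the moment at which its call begins. camera_info takes no time and is no camera call.
- order.finish_job(): hands the job in, once; it reports no verdict.
The state is a dict: "time": time; "q": joint angles; "joint_vel": joint speeds; "joint_torque": joint torques, N m; "tool_pos": TCP position; "tcp_rot": TCP orientation; "wrist_force": force on the tool from outside, world axes, zero at the start; "torque": the same for the moment, N m; "width": opening from 0.0 (shut) to 1.0 (fully open).
Only numpy, scipy, OpenCV 4.12 (cv2) and the standard library are available. Lean on these libraries where they do the work, as an engineer would, in place of code of your own. Each camera call takes 0.05 s, during which the arm holds its last target. There are 200 camera calls.

TASK

Seat the grey pump dispenser flat and square in the pocket of the green refill dock, its foot lug in the dock's slot, and let go of it. Then take the blue refill cartridge, press its coupler mouth squarely onto the dispenser's tilted filling nipple until it snaps in and the valve is pushed fully down against its spring, hold it there for at least two seconds, and finish while still gripping the cartridge and holding the valve down. Leave the jars, the teether and the ball where they are.

Things in the scene. Friction and masses are not known exactly. Their poses are not given: they have to be found in the camera images.
- dock: Fixed green plastic dock, 14 mm high. Origin: table level under the pocket's centre; plate x -49 to +61, y -41 to +41 mm. Pocket 74 mm along x by 58 along y, open at the top, floor 5 mm above the table, walls 9 mm higher. A 23 mm wide slot at y = 0 through the +x wall takes the dispenser's lug: it fits only with its +x along the dock's +x, about 2 mm play each side.
- dispenser: Loose grey pump dispenser, 0.35 to 0.5 kg. Origin: centre of its underside. Body 70 mm along x, 54 along y, 40 high, upright flat sides: grip across y from above. Lug 18 mm wide, 9 high, sticks out 10 mm at +x. On top: pump with black button at x = +24 (top 72 mm up); boss with the filling nipple at x = -14 (top 76 mm up). Seated: origin 5 mm above the table, over the dock's origin.
- nipple: Filling nipple, rigid with the dispenser. Origin at its x -14, y 0, z 52 mm: centre of the face of a white boss, 44 mm diameter. z: the nipple's axis, pointing out, leaning 25 degrees (0.436 rad) from vertical towards the dispenser's -x; y as the dispenser's. Brass stem on the axis, 12 mm diameter, round end at z = 26 mm when out.
- jaw0 (a joint): One of two sprung orange jaws with 8 mm round heads at nipple y = -18 and +18 mm, z = 15.7 mm (this one -y): m moved outwards. The coupler's bead spreads them 3 mm (5 to 10 N of push in all), then they snap in above it.
- valve (a joint): Travel of the brass stem into the boss along the nipple's axis: 0 = out, 0.010 m = fully down (hard stop). Spring: about 4 N to start, 11 N fully down. If the cartridge is not held down, the spring pushes it back up to where the jaws hold it (valve about 5 mm down or less).
- cartridge: Loose refill cartridge, 0.1 to 0.16 kg, 86 mm tall, standing on its mouth. Origin: centre of the mouth; z towards the closed top. White round coupler to z = 32: bead 34 mm diameter at z 0 to 6, cavity 17 mm diameter, 14 deep. Above it a blue square body 36 x 36 mm, sides facing x and y: grip here. On the nipple, its origin is at nipple z = 12 mm as the stem meets it, 7 once snapped, 2 fully down.
- jar_a: White closed jar with a yellow cap, 60 mm diameter, 75 mm high, on the turntable. Leave alone. Origin: centre of its underside.
- jar_b: Amber closed jar with a wooden cap, 60 mm diameter, 65 mm high, on the turntable. Leave alone. Origin: centre of its underside.
- teether: Beech wood ring teether, 72 mm outer diameter, 14 mm high, lying on the turntable. Leave alone. Origin: centre of its underside.
- turntable: Lazy-susan turntable (does not turn here), 250 mm diameter, 22 mm high, fixed. Origin: centre of its underside.
- ball_center (a point): Centre of a stray orange plastic ball, 56 mm diameter, on the table. Leave alone.
There are look-alikes about, which are no part of the job. Leave any turquoise look-alike of the cartridge alone.

How it is judged:
By the outcome, as a careful person would: the job done as asked, in the order asked, and still so for the second after the job is handed in, while the arm keeps its last pose, push and grip.
It also fails if it takes over 58 s, if anything falls off the work surface, if the arm or the gripper's body presses on something with over 40 N, if the wrist force passes 120 N, or if a joint passes its speed limit or range.

## Working session

There is one attempt and no reset: what is moved stays moved. The work goes in short steps, Python scripts to look and compute and a tool call to move; the robot and the scene stay as the last step left them, time stands still between calls to the robot, and variables do not carry over. Pictures are saved under pics/ and viewed, about 8 in all and at most 12, crops included, and the job is handed in when it is done.

Besides the shell and the picture viewer there is one more tool, called after "Request:" as name([rows], argument=value, ...), one row to a line, values as JSON. move_arm: Moves the arm, as the interface text tells. Its arguments: {"type":"object","properties":{"deltas":{"type":"array","items":{"type":"array"}},"grip_force":{"type":"number"}},"required":["deltas"]}

```bash
mkdir -p pics; ls; python3 - <<'E'
from workcell import status, read_camera, camera_info
import cv2,numpy as np
print(status.read_state())
for n in("side","top"):
    p,d=read_camera(n); np.savez(f"pics/{n}0.npz",p=p,d=d); cv2.imwrite(f"pics/{n}0.png",p[:,:,::-1]); c=camera_info(n); print(n,c)
E
```

```text
pics
{'time': 0.0, 'q': array([ 1.23006870e+00,  2.64749348e-01,  1.60535295e+00,  1.11632790e-05,
        1.27371091e+00, -3.69216193e-02]), 'joint_vel': array([-0.00132859, -0.00116415, -0.00011343, -0.00109924,  0.00025196,
       -0.00069009]), 'joint_torque': array([-5.28469445e-04, -5.15123928e+01, -3.67307854e+01, -1.69223736e-04,
        1.32963056e-02,  1.49145131e-05]), 'tool_pos': array([0.20169917, 0.64340195, 0.22997596]), 'tcp_rot': array([-0.47532438, -3.10499193,  0.00342242]), 'wrist_force': array([-0.93102271,  0.10884521,  0.10727711]), 'torque': array([-0.00467792,  0.01167676,  0.00674081]), 'width': 0.9964153647451965}
side {'K': array([[487.44316882,   0.        , 315.62771259],
       [  0.        , 487.44316882, 202.60199501],
       [  0.        ,   0.        ,   1.        ]]), 'R': array([[ 0.85891959, -0.51205316, -0.00766163],
       [-0.35623618, -0.58666994, -0.72726485],
       [ 0.36790342,  0.62739138, -0.68631417]]), 't': array([-0.45558393,  0.22731273,  0.99580865])}
top {'K': array([[508.99641441,   0.        , 313.80313503],
       [  0.        , 508.99641441, 203.33610137],
       [  0.        ,   0.        ,   1.        ]]), 'R': array([[-0.0801849 , -0.99677358, -0.00357851],
       [-0.97486149,  0.07916991, -0.20827194],
       [ 0.20788328, -0.01321172, -0.97806441]]), 't': array([0.02633437, 0.55112955, 1.2684769 ])}
```

View pics/side0.png

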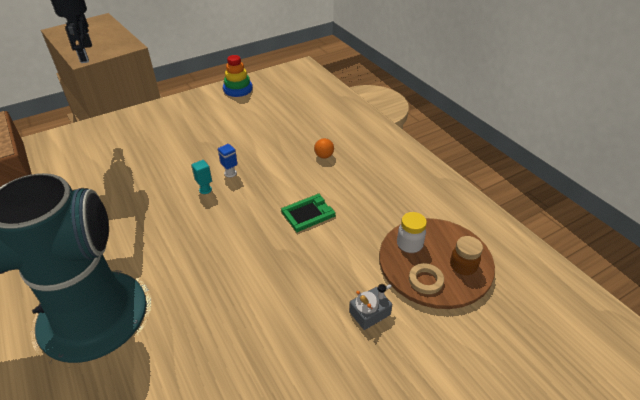

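View pics/top0.png

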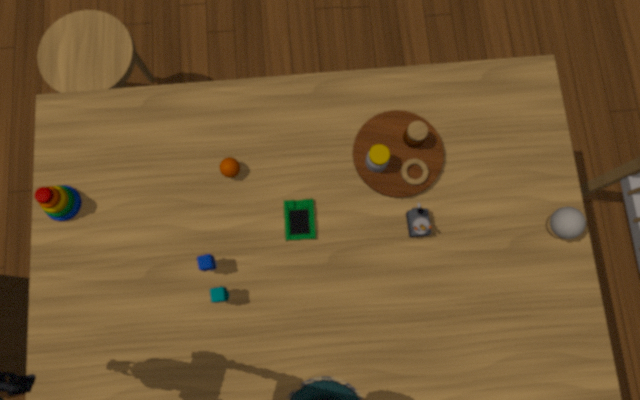

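```bash
cat > h.py <<'E'
import numpy as np,cv2
from workcell import status, read_camera, camera_info
C={n:camera_info(n) for n in("side","top")}
def cast(n,uv,z):
    c=C[n];uv=np.atleast_2d(uv).astype(float)
    r=np.c_[uv,np.ones(len(uv))]@np.linalg.inv(c["K"]).T@c["R"]
    o=-c["R"].T@c["t"]; return o+r*((z-o[2])/r[:,2])[:,None]
def proj(n,X):
    c=C[n];p=(np.atleast_2d(X)@c["R"].T+c["t"])@c["K"].T;return p[:,:2]/p[:,2:]
def cloud(n,d):
    c=C[n];v,u=np.mgrid[:400,:640];P=np.stack([u,v,np.ones_like(u)],-1).reshape(-1,3)@np.linalg.inv(c["K"]).T*d.reshape(-1,1)
    return ((P-c["t"])@c["R"]).reshape(400,640,3)
def rect(P):
    (c,s,a)=cv2.minAreaRect((P[:,:2]*1000).astype(np.float32));return np.round(c,1),np.round(s,1),round(a,1)
def grab(tag):
    o={}
    for n in C:
        p,d=read_camera(n);np.savez(f"pics/{n}{tag}.npz",p=p,d=d);o[n]=(p,d)
    return o
E
python3 - <<'E'
from h import *
L={n:(np.load(f"pics/{n}0.npz")["p"],np.load(f"pics/{n}0.npz")["d"]) for n in C}
B={"side":[(308,212),(371,305),(228,160)],"top":[(300,220),(419,222),(206,262)]}
rows=[]
for n in C:
    rows.append(np.hstack([cv2.resize(L[n][0][v-33:v+33,u-33:u+33],(264,264),interpolation=cv2.INTER_CUBIC) for u,v in B[n]]))
cv2.imwrite("pics/m0.png",np.vstack(rows)[:,:,::-1])
for n in C:
    p,d=L[n];hsv=cv2.cvtColor(p,cv2.COLOR_RGB2HSV);W=cloud(n,d)
    def big(m,box):
        M=np.zeros(m.shape,np.uint8);u,v=box;M[v-33:v+33,u-33:u+33]=m[v-33:v+33,u-33:u+33];k,l,s,c=cv2.connectedComponentsWithStats(M);i=1+np.argmax(s[1:,4]);return l==i
    g=big((hsv[...,0]>50)&(hsv[...,0]<80)&(hsv[...,1]>120),B[n][0])
    v,u=np.nonzero(g);print(n,"green",g.sum(),rect(cast(n,np.c_[u,v],.014)),"depth z",np.percentile(W[g][:,2],[5,50,95]).round(4))
    gt=g&(W[...,2]>.011);v,u=np.nonzero(gt);print("  top",rect(cast(n,np.c_[u,v],.014)),rect(W[gt]))
    b=big((hsv[...,0]>108)&(hsv[...,0]<128)&(hsv[...,1]>150),B[n][2]);v,u=np.nonzero(b)
    print(" blue",b.sum(),W[b][:,2].max());bt=b&(W[...,2]>.081);v,u=np.nonzero(bt);print("  top",bt.sum(),rect(cast(n,np.c_[u,v],.086)),rect(W[bt]))
    u0,v0=B[n][1];w=W[v0-33:v0+33,u0-33:u0+33].reshape(-1,3);w=w[(w[:,2]>.008)]
    print(" disp z hist",np.histogram(w[:,2],np.arange(.005,.09,.005)))
    bt=w[(w[:,2]>.034)&(w[:,2]<.044)];print(" disp",len(bt),rect(bt))
E
```

```text
side green 799 (array([518.7,  17.1]), array([ 89.2, 111.7]), 89.0) depth z [0.0027 0.0118 0.0157]
  top (array([519.7,  19.9]), array([ 83.7, 109.5]), 89.1) (array([ 354.1, -338.3]), array([909.9, 125. ]), 65.1)
 blue 149 0.8452636193219852
  top 1 (array([405.9, 207. ]), array([0., 0.]), 0.0) (array([ 105.9, -724.7]), array([0., 0.]), 0.0)
 disp z hist (array([ 25,  90, 131, 269,  68,  63, 255, 177, 110,  78, 113,  42,  55,
        72,   7,   0]), array([0.005, 0.01 , 0.015, 0.02 , 0.025, 0.03 , 0.035, 0.04 , 0.045,
       0.05 , 0.055, 0.06 , 0.065, 0.07 , 0.075, 0.08 , 0.085]))
 disp 421 (array([ 483.5, -291. ]), array([69.6, 54.6]), 3.0)
top green 742 (array([520.8,  23.5]), array([ 78.5, 106.4]), 89.3) depth z [0.0016 0.0111 0.0172]
  top (array([521.1,  23.8]), array([ 78.5, 106.4]), 88.8) (array([521.,  24.]), array([ 78.4, 106.4]), 88.4)
 blue 36 0.08946290010493786
  top 15 (array([428.5, 257.8]), array([28.7, 13.8]), 57.0) (array([428.8, 258.4]), array([28.6, 13.8]), 56.9)
 disp z hist (array([ 13,  29,  86, 179,  36,  36, 146, 112,  62,  61,  44,  33,  29,
        40,   8,   0]), array([0.005, 0.01 , 0.015, 0.02 , 0.025, 0.03 , 0.035, 0.04 , 0.045,
       0.05 , 0.055, 0.06 , 0.065, 0.07 , 0.075, 0.08 , 0.085]))
 disp 256 (array([ 484.3, -288.8]), array([69.7, 54.7]), 0.6)
```

View pics/m0.png

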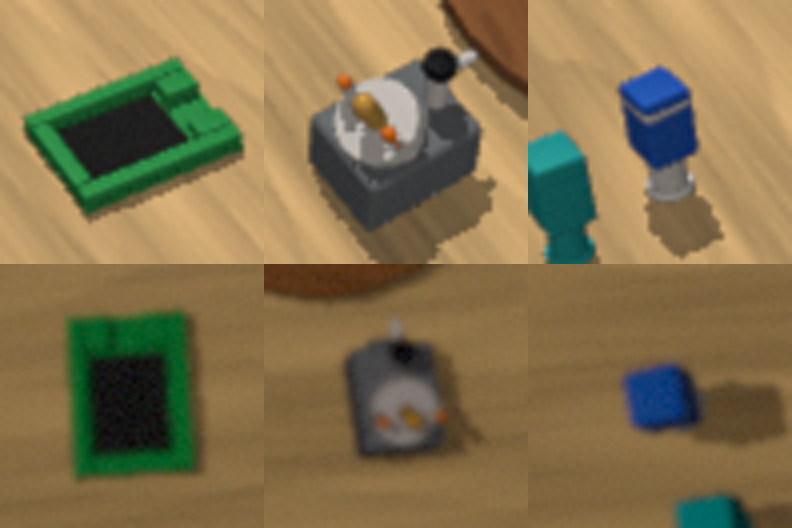

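```bash
cat > meas.py <<'E'
from h import *
import sys
tag=sys.argv[1]
L={n:(np.load(f"pics/{n}{tag}.npz")["p"],np.load(f"pics/{n}{tag}.npz")["d"]) for n in C}
def faces(P,name):
    # vertical faces: two dominant lines in xy, RANSAC
    P=P[:,:2]*1000;rng=np.random.default_rng(0)
    for k in range(2):
        if len(P)<15:break
        best=None
        for _ in range(800):
            a,b=P[rng.choice(len(P),2,False)];t=b-a;l=np.hypot(*t)
            if l<12:continue
            m=abs((P-a)@np.array([-t[1],t[0]])/l)<2
            if best is None or m.sum()>best.sum():best=m
        vx,vy,x0,y0=cv2.fitLine(P[best].astype(np.float32),cv2.DIST_HUBER,0,.01,.01).ravel()
        print(f"  {name} face n={best.sum()} ang {np.degrees(np.arctan2(vy,vx))%180:.1f} pt {x0:.1f},{y0:.1f} normal off {(-vy*x0+vx*y0):.1f}");P=P[~best]
def sel(n,lo,hi,box,hue=None):
    p,d=L[n];h=cv2.cvtColor(p,cv2.COLOR_RGB2HSV);W=cloud(n,d)
    m=(d>0)&(W[...,2]>lo)&(W[...,2]<hi)&(W[...,0]>box[0])&(W[...,0]<box[1])&(W[...,1]>box[2])&(W[...,1]<box[3])
    if hue:m&=(h[...,0]>hue[0])&(h[...,0]<hue[1])&(h[...,1]>100)
    return m,W[m]
E
python3 - 0 <<'E'
exec(open("meas.py").read())
for n in C:
    print(n)
    for nm,box,hue in(("blue",(.38,.48,.2,.32),(105,130)),("turq",(.3,.48,.1,.32),(80,100))):
        m,P=sel(n,.075,.1,box,hue);v,u=np.nonzero(m)
        if len(P)<5: print(nm,"few");continue
        print(nm,len(P),"z",np.median(P[:,2]).round(4),P[:,2].max(),rect(P),P[:,:2].mean(0).round(4))
        m,P=sel(n,.036,.076,box,hue);print("   body",len(P),P.mean(0).round(4));faces(P,nm)
    m,P=sel(n,.006,.034,(.42,.56,-.36,-.22));faces(P,"disp")
    m,P=sel(n,.001,.013,(.44,.6,-.05,.1),(50,80));faces(P,"dock")
    for nm,lo,hi,r in(("stem",65,80,None),):
        p,d=L[n];h=cv2.cvtColor(p,cv2.COLOR_RGB2HSV);W=cloud(n,d)
        near=(abs(W[...,0]-.484)<.06)&(abs(W[...,1]+.29)<.06)&(W[...,2]>.045)
        o=near&(h[...,0]<14)&(h[...,1]>150)
        k,l,s,c=cv2.connectedComponentsWithStats(o.astype(np.uint8))
        for i in range(1,k): print("orange",s[i,4],c[i].round(1),W[l==i].mean(0).round(4))
        b=near&(W[...,2]>.06)&(h[...,2]<50);print("black",b.sum(),W[b].mean(0).round(4))
    # dock side lines by mask contour at z=.014
    p,d=L[n];h=cv2.cvtColor(p,cv2.COLOR_RGB2HSV);W=cloud(n,d)
    blk=(h[...,2]<70)&(abs(W[...,0]-.515)<.06)&(abs(W[...,1]-.02)<.05);k,l,s,c=cv2.connectedComponentsWithStats(blk.astype(np.uint8));i=1+np.argmax(s[1:,4]);v,u=np.nonzero(l==i);print("pocket floor visible",s[i,4],rect(cast(n,np.c_[u,v],.005)),W[l==i][:,2].mean())
E
```

```text
side
blue 127 z 0.0848 0.08867872706688158 (array([418.5, 263.4]), array([34.9, 35.2]), 7.5) [0.4185 0.2617]
   body 170 [0.4165 0.2525 0.0542]
  blue face n=97 ang 8.6 pt 419.8,249.6 normal off 183.8
  blue face n=43 ang 97.6 pt 403.4,261.3 normal off 434.3
turq 158 z 0.0848 0.08825428931789245 (array([336.4, 235.3]), array([34.2, 35.9]), 6.2) [0.3361 0.2318]
   body 187 [0.335  0.2231 0.0568]
  turq face n=123 ang 7.2 pt 337.7,221.5 normal off 177.7
  turq face n=35 ang 98.4 pt 321.0,230.7 normal off 351.2
  disp face n=203 ang 1.8 pt 484.0,-317.1 normal off -332.0
  disp face n=140 ang 91.7 pt 449.8,-291.6 normal off 440.7
  dock face n=117 ang 178.8 pt 518.1,-16.1 normal off -5.0
  dock face n=85 ang 179.3 pt 520.2,53.9 normal off 59.9
orange 10 [357.8 292. ] [ 0.4624 -0.2749  0.0692]
orange 11 [368.6 305.2] [ 0.4633 -0.31    0.0681]
black 46 [ 0.5063 -0.2921  0.0708]
pocket floor visible 386 (array([517.2,  28.1]), array([51.2, 68. ]), 89.2) 0.005211627049001265
top
blue 185 z 0.0848 0.09174454672735692 (array([419.5, 264.7]), array([34.3, 33.2]), 8.3) [0.419  0.2648]
   body 30 [0.4162 0.2514 0.0639]
  blue face n=24 ang 7.4 pt 419.6,249.8 normal off 193.7
turq 189 z 0.0845 0.090755798754737 (array([337.1, 237.5]), array([33.6, 33.4]), 6.0) [0.3372 0.2369]
   body 25 [0.3368 0.2214 0.0598]
  turq face n=25 ang 5.3 pt 335.5,221.3 normal off 189.4
  disp face n=60 ang 2.1 pt 484.8,-262.7 normal off -280.3
  disp face n=29 ang 92.9 pt 449.9,-290.8 normal off 434.9
  dock face n=51 ang 179.5 pt 533.4,51.4 normal off 55.6
  dock face n=41 ang 173.2 pt 522.5,-1.2 normal off 60.4
orange 4 [429.8 227. ] [ 0.4637 -0.3088  0.0677]
orange 2 [415.5 228. ] [ 0.4635 -0.2714  0.0715]
black 29 [ 0.507  -0.2883  0.0715]
pocket floor visible 524 (array([517.2,  25.5]), array([56.5, 70.4]), 89.8) 0.005065674174574059
```

Request:
move_arm([
  [[0, 0, 0.107], [0.5, -0.47, 0], -1],
  [[0, 0, 0.213], [1, -0.93, 0], -1],
  [[0, 0, 0.213], [1, -0.93, 0], -1],
], grip_force=60)

```text
time: 0.48
tool_pos: [0.3041, 0.5484, 0.2307]
tcp_rot: [-0.044, 3.141, -0.003]
wrist_force: [-0.4, -0.8, -0.8]
width: 1.002
```

Request:
move_arm([
  [[0, 0, 0], [0.5, -0.47, 0], -1],
  [[0, 0, 0], [1, -0.93, 0], -1],
])

```text
time: 0.72
tool_pos: [0.3936, 0.4655, 0.2309]
tcp_rot: [0.049, -3.141, -0.0]
wrist_force: [0.6, 1.4, -0.6]
width: 1.0
```

Request:
move_arm([
  [[0, 0, 0], [0.25, -0.5, 0], -1],
  [[0, 0, 0], [0.5, -1, 0], -1],
])

```text
time: 0.98
tool_pos: [0.4438, 0.3649, 0.2309]
tcp_rot: [0.047, -3.141, -0.0]
wrist_force: [1.2, -0.4, 0.8]
width: 0.996
```

Request:
move_arm([
  [[0, 0, 0], [0, -0.5, 0], -1],
  [[0, 0, 0], [0, -1, 0], -1],
])

```text
time: 1.23
tool_pos: [0.4433, 0.2648, 0.2309]
tcp_rot: [0.046, -3.141, -0.0]
wrist_force: [0.2, -0.9, 0.6]
width: 1.001
```

Request:
move_arm([
  [[0, 0, 0], [0.15, -0.5, 0], -1],
  [[0, 0, 0], [0.3, -1, 0], -1],
])

```text
time: 1.48
tool_pos: [0.4733, 0.1651, 0.2312]
tcp_rot: [-0.048, 3.141, 0.001]
wrist_force: [0.3, 1.0, 0.2]
width: 1.001
```

Request:
move_arm([
  [[0, 0, 0], [0, -0.5, 0], -1],
  [[0, 0, 0], [0, -1, 0], -1],
])

```text
time: 1.72
tool_pos: [0.4734, 0.065, 0.2311]
tcp_rot: [-0.047, 3.141, 0.001]
wrist_force: [-0.3, 0.1, -0.2]
width: 1.003
```

Request:
move_arm([
  [[0, 0, 0], [0, -0.5, 0], -1],
  [[0, 0, 0], [0, -1, 0], -1],
])

```text
time: 1.98
tool_pos: [0.4733, -0.035, 0.2312]
tcp_rot: [-0.047, 3.141, 0.001]
wrist_force: [0.4, 0.0, -0.1]
width: 0.999
```

Request:
move_arm([
  [[0, 0, 0], [0, -0.5, 0], -1],
  [[0, 0, 0], [0, -1, 0], -1],
])

```text
time: 2.22
tool_pos: [0.4734, -0.135, 0.2312]
tcp_rot: [-0.047, 3.141, 0.001]
wrist_force: [1.1, 0.2, -0.1]
width: 0.999
```

Request:
move_arm([
  [[0, 0, 0], [0, -0.5, 0], -1],
  [[0, 0, 0], [0, -1, 0], -1],
  [[0, 0, 0], [0, -1, 0], -1],
  [[0, 0, 0], [0, -1, 0], -1],
  [[0, 0, 0], [0, -1, 0], -1],
])

```text
time: 2.85
tool_pos: [0.4735, -0.2326, 0.2311]
tcp_rot: [0.05, -3.141, -0.001]
wrist_force: [-0.3, -0.6, 0.2]
width: 0.997
```

Request:
move_arm([
  [[0, 0, 0], [0.056, -0.3, -0.3], -1],
  [[0, 0, 0], [0.113, -0.574, -0.7], -1],
  [[0, 0, 0], [0.113, -0.574, -1], -1],
])

```text
time: 3.22
tool_pos: [0.4852, -0.2914, 0.13]
tcp_rot: [-0.049, 3.141, -0.0]
wrist_force: [0.1, 0.0, -0.2]
width: 1.006
```

Request:
move_arm([
  [[0, 0, 0], [0, 0, 0], -1],
  [[0, 0, 0], [0, 0, -0.3], -1],
  [[0, 0, 0], [0, 0, -0.5], -1],
  [[0, 0, 0], [0, 0, -0.5], -1],
  [[0, 0, 0], [0, 0, -0.5], -1],
])

```text
time: 3.85
tool_pos: [0.4861, -0.2916, 0.0833]
tcp_rot: [-0.05, 3.139, -0.003]
wrist_force: [0.3, -0.8, 1.2]
width: 1.004
```

Request:
move_arm([
  [[0, 0, 0], [0, 0.01, -0.3], -1],
  [[0, 0, 0], [0, 0.01, -0.6], -1],
  [[0, 0, 0], [0, 0.01, -0.71], -1],
  [[0, 0, 0], [0, 0.01, -0.71], -1],
  [[0, 0, 0], [0, 0.01, -0.71], -1],
])

```text
time: 4.47
tool_pos: [0.486, -0.2913, 0.0119]
tcp_rot: [-0.048, 3.139, -0.002]
wrist_force: [0.8, -0.1, -0.2]
width: 0.999
```

```bash
python3 - <<'E'
from h import *
print(status.read_state()); o=grab(1); cv2.imwrite("pics/v1.png",cv2.resize(o["side"][0][220:370,270:470],(800,600),interpolation=cv2.INTER_CUBIC)[:,:,::-1])
E
```

```text
{'time': 4.475, 'q': array([-5.83910716e-01,  2.92381465e-01,  2.01758228e+00, -3.95121790e-05,
        8.28864762e-01, -2.18553109e+00]), 'joint_vel': array([-0.00096921, -0.00246998, -0.00114196, -0.00017838, -0.00230305,
        0.0009462 ]), 'joint_torque': array([ 2.13341089e-02, -4.40668452e+01, -2.78769940e+01,  7.44280642e-04,
        3.24567338e-02,  2.58124610e-04]), 'tool_pos': array([ 0.48596954, -0.2912824 ,  0.01190393]), 'tcp_rot': array([-4.84232819e-02,  3.13895224e+00, -2.48523255e-03]), 'wrist_force': array([ 0.82368342, -0.09611756, -0.22323257]), 'torque': array([-0.04062295,  0.02148545,  0.01006915]), 'width': 0.9992015566786081}
```

View pics/v1.png

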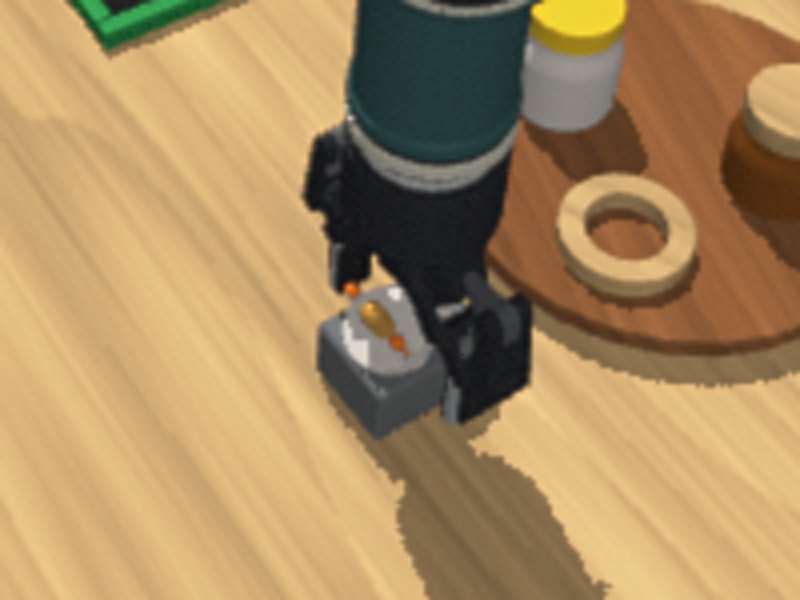

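```bash
python3 - <<'E'
from h import *
for X in [(.486-.011,-.291-.0425,.02),(.486+.011,-.291-.0425,.02),(.486+.011,-.291-.057,.02),(.486-.011,-.291+.0425,.02)]:
    print(X,((proj("side",X)-[270,220])*4).round())
d=np.load("pics/side1.npz");W=cloud("side",d["d"]);p=d["p"]
m=(p.max(2)<60)&(W[...,2]>.01)&(W[...,2]<.075)&(abs(W[...,0]-.49)<.07)&(abs(W[...,1]+.29)<.08)
for lo in(-.36,-.33,-.25):
    q=W[m&(W[...,1]>lo)&(W[...,1]<lo+.03)];print(lo,len(q),np.percentile(q,[5,50,95],axis=0).round(3) if len(q) else 0)
E
```

```text
(0.475, -0.33349999999999996, 0.02) [[436. 423.]]
(0.497, -0.33349999999999996, 0.02) [[472. 402.]]
(0.497, -0.348, 0.02) [[490. 425.]]
(0.475, -0.24849999999999997, 0.02) [[337. 299.]]
-0.36 68 [[ 0.474 -0.352  0.036]
 [ 0.479 -0.345  0.057]
 [ 0.485 -0.334  0.075]]
-0.33 9 [[ 0.45  -0.318  0.013]
 [ 0.491 -0.317  0.033]
 [ 0.506 -0.307  0.04 ]]
-0.25 81 [[ 0.472 -0.249  0.032]
 [ 0.48  -0.248  0.048]
 [ 0.492 -0.242  0.074]]
```

Request:
move_arm([
  [[0, 0, 0], [0, 0, 0], 1],
  [[0, 0, 0], [0, 0, 0], 1],
  [[0, 0, 0], [0, 0, 0], 1],
  [[0, 0, 0], [0, 0, 0], 1],
  [[0, 0, 0], [0, 0, 0], 1],
  [[0, 0, 0], [0, 0, 0], 1],
], grip_force=60)

```text
time: 5.32
tool_pos: [0.4853, -0.2909, 0.011]
tcp_rot: [-0.048, 3.14, -0.001]
wrist_force: [-0.8, 0.0, 5.7]
width: 0.622
```

Request:
move_arm([
  [[0, 0, 0], [0, 0, 0.2], 1],
  [[0, 0, 0], [0, 0, 0.5], 1],
  [[0, 0, 0], [0, 0, 0.5], 1],
])

```text
time: 5.7
tool_pos: [0.486, -0.2913, 0.0616]
tcp_rot: [-0.048, 3.138, -0.003]
wrist_force: [0.1, -0.9, -4.5]
width: 0.62
```

Request:
move_arm([
  [[0, 0, 0], [0, 0.3, 0], 1],
  [[0, 0, 0], [0, 0.7, 0], 1],
  [[0, 0, 0], [0, 1, 0], 1],
])

```text
time: 6.08
tool_pos: [0.4827, -0.1884, 0.0578]
tcp_rot: [0.048, -3.138, -0.003]
wrist_force: [-1.0, 0.6, -4.2]
width: 0.619
```

Request:
move_arm([
  [[0, 0, -0.01], [0.15, 0.5, 0], 1],
  [[0, 0, -0.03], [0.3, 1, 0], 1],
])

```text
time: 6.32
tool_pos: [0.5133, -0.0889, 0.0581]
tcp_rot: [-0.029, -3.139, -0.001]
wrist_force: [2.0, -1.2, -3.2]
width: 0.624
```

Request:
move_arm([
  [[0, 0, 0], [0, 0.5, 0], 1],
  [[0, 0, 0], [0, 0.9, 0], 1],
  [[0, 0, 0], [0, 1, 0], 1],
  [[0, 0, 0], [0, 1, 0], 1],
])

```text
time: 6.82
tool_pos: [0.5136, 0.0099, 0.0588]
tcp_rot: [-0.023, -3.139, 0.001]
wrist_force: [-0.3, -0.2, -3.5]
width: 0.621
```

Request:
move_arm([
  [[0, 0, 0], [0, 0.16, -0.2], 1],
  [[0, 0, 0], [0, 0.16, -0.2], 1],
  [[0, 0, 0], [0, 0.16, -0.2], 1],
  [[0, 0, 0], [0, 0.16, -0.2], 1],
  [[0, 0, 0], [0, 0.16, -0.2], 1],
])

```text
time: 7.45
tool_pos: [0.5153, 0.025, 0.0409]
tcp_rot: [0.027, 3.14, -0.0]
wrist_force: [-0.2, 0.7, -3.5]
width: 0.622
```

```bash
python3 - <<'E'
from h import *
o=grab(2); s=status.read_state();print({k:s[k].round(4) for k in("tool_pos","tcp_rot","wrist_force","q")})
cv2.imwrite("pics/v2.png",cv2.resize(o["side"][0][140:260,230:390],(800,600),interpolation=cv2.INTER_CUBIC)[:,:,::-1])
import sys;sys.argv=["",'2'];exec(open("meas.py").read())
for n in C:
    print(n);m,P=sel(n,.038,.062,(.46,.58,-.02,.07));faces(P,"disp")
    m,P=sel(n,.001,.012,(.44,.6,-.05,.1),(50,80));faces(P,"dock")
E
```

```text
{'tool_pos': array([0.5151, 0.0253, 0.0407]), 'tcp_rot': array([ 2.6200e-02,  3.1407e+00, -1.0000e-04]), 'wrist_force': array([ 0.2014,  0.9419, -4.191 ]), 'q': array([ 7.0000e-04,  1.6640e-01,  2.1102e+00, -1.0000e-04,  8.6420e-01,
       -1.5533e+00])}
side
  disp face n=101 ang 178.9 pt 510.2,-1.1 normal off 8.9
  disp face n=65 ang 88.9 pt 479.8,24.3 normal off -479.2
  dock face n=109 ang 179.0 pt 520.2,-16.3 normal off -7.1
  dock face n=30 ang 89.0 pt 467.4,20.1 normal off -466.9
top
```

View pics/v2.png

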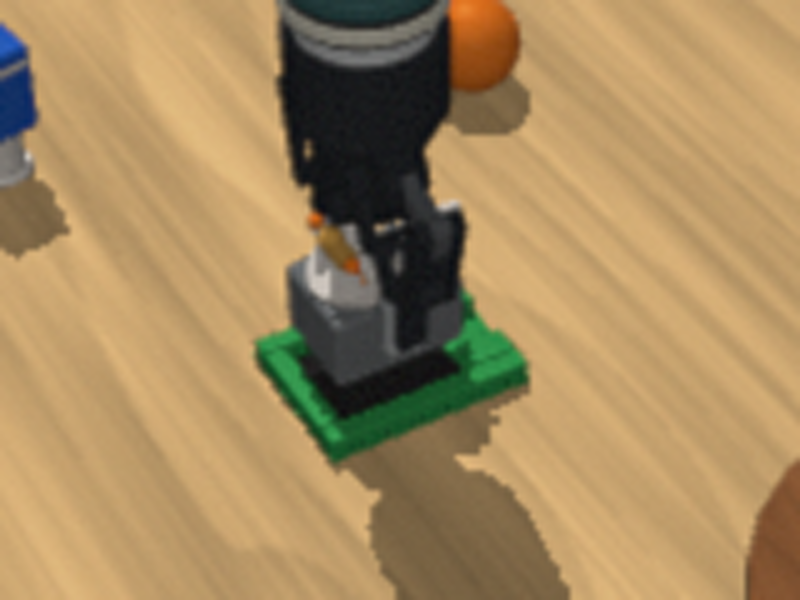

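Request:
move_arm([
  [[0, 0, 0], [0.01, -0.008, -0.1], 1],
  [[0, 0, 0], [0.01, -0.008, -0.15], 1],
  [[0, 0, 0], [0.01, -0.008, -0.18], 1],
  [[0, 0, 0], [0.01, -0.008, -0.2], 1],
  [[0, 0, 0], [0.01, -0.008, -0.2], 1],
])

```text
time: 8.18
tool_pos: [0.5156, 0.0248, 0.0201]
tcp_rot: [-0.026, -3.141, 0.0]
wrist_force: [0.6, -0.9, -3.1]
width: 0.623
```

Request:
move_arm([
  [[0, 0, 0], [0, 0, -0.02], 1],
  [[0, 0, 0], [0, 0, -0.04], 1],
  [[0, 0, 0], [0, 0, -0.045], 1],
  [[0, 0, 0], [0, 0, -0.045], 1],
])

```text
time: 8.68
tool_pos: [0.5158, 0.0247, 0.016]
tcp_rot: [0.026, 3.141, -0.0]
wrist_force: [-1.5, 0.7, -0.4]
width: 0.621
```

Request:
move_arm([
  [[0, 0, 0], [0, 0, 0], -1],
  [[0, 0, 0], [0, 0, 0], -1],
  [[0, 0, 0], [0, 0, 0], -1],
  [[0, 0, 0], [0, 0, 0], -1],
])

```text
time: 9.18
tool_pos: [0.5159, 0.0247, 0.0159]
tcp_rot: [0.026, 3.141, 0.0]
wrist_force: [0.8, -0.7, -0.7]
width: 0.995
```

Request:
move_arm([
  [[0, 0, 0], [0, 0, 0.2], -1],
  [[0, 0, 0], [0, 0, 0.6], -1],
  [[0, 0, 0], [0, 0, 1], -1],
])

```text
time: 9.55
tool_pos: [0.5153, 0.0247, 0.1164]
tcp_rot: [-0.026, -3.14, 0.0]
wrist_force: [0.1, 0.4, 0.1]
width: 1.003
```

Request:
move_arm([
  [[0, 0, 0], [0, 0.5, 0.5], -1],
  [[0, 0, 0], [-0.3, 1, 0.7], -1],
  [[0, 0, 0], [-0.3, 1, 0.7], -1],
])

```text
time: 9.93
tool_pos: [0.486, 0.1274, 0.1884]
tcp_rot: [0.02, 3.137, 0.003]
wrist_force: [0.2, 0.3, -0.7]
width: 1.0
```

```bash
python3 - <<'E'
from h import *
o=grab(3); s=status.read_state();print({k:s[k].round(4) for k in("tool_pos","tcp_rot","wrist_force","q")})
a=cv2.resize(o["side"][0][170:245,265:345],(480,450),interpolation=cv2.INTER_CUBIC)
cv2.imwrite("pics/v3.png",np.hstack([a,cv2.resize(o["top"][0][190:250,280:320],(300,450),interpolation=cv2.INTER_CUBIC)])[:,:,::-1])
import sys;sys.argv=["",'3'];exec(open("meas.py").read())
for n in C:
    print(n);m,P=sel(n,.018,.040,(.46,.58,-.02,.07));faces(P,"disp")
    m,P=sel(n,.001,.012,(.44,.6,-.05,.1),(50,80));faces(P,"dock")
    m,P=sel(n,.040,.0475,(.46,.58,-.02,.07));print("top z",np.median(P[:,2]),np.linalg.lstsq(np.c_[P[:,:2]-P[:,:2].mean(0),np.ones(len(P))],P[:,2],rcond=None)[0],len(P))
    W=cloud(n,o[n][1]);h=cv2.cvtColor(o[n][0],cv2.COLOR_RGB2HSV)
    near=(abs(W[...,0]-.515)<.06)&(abs(W[...,1]-.025)<.06)&(W[...,2]>.05)
    k,l,s,c=cv2.connectedComponentsWithStats((near&(h[...,0]<14)&(h[...,1]>150)).astype(np.uint8))
    for i in range(1,k): print("orange",s[i,4],W[l==i].mean(0).round(4))
    m,P=sel(n,.079,.1,(.38,.48,.2,.32),(105,130));print("blue",len(P),rect(P))
E
```

```text
{'tool_pos': array([0.4856, 0.1253, 0.1861]), 'tcp_rot': array([ 2.2200e-02,  3.1405e+00, -4.0000e-04]), 'wrist_force': array([ 0.8853, -0.0351, -0.6667]), 'q': array([ 2.0310e-01, -3.3200e-02,  2.0193e+00, -5.0000e-04,  1.1545e+00,
       -1.3533e+00])}
side
  disp face n=141 ang 177.7 pt 524.5,-1.9 normal off 18.8
  disp face n=59 ang 88.6 pt 480.2,24.5 normal off -479.5
  dock face n=112 ang 179.3 pt 521.8,-16.2 normal off -9.7
  dock face n=39 ang 88.7 pt 467.6,28.3 normal off -466.8
top z 0.04416465258150466 [0.00502437 0.00807407 0.04393666] 230
orange 6 [0.4937 0.0411 0.0726]
orange 6 [0.4942 0.006  0.0724]
blue 124 (array([419.3, 263.5]), array([35. , 35.1]), 5.4)
top
  disp face n=32 ang 89.2 pt 480.6,21.1 normal off -480.3
  disp face n=8 ang 125.2 pt 518.6,30.2 normal off 441.2
  dock face n=29 ang 178.6 pt 522.9,-3.4 normal off 9.7
  dock face n=26 ang 178.3 pt 528.4,55.6 normal off 71.6
top z 0.04400952301801789 [0.00205799 0.00065661 0.04392961] 222
orange 3 [0.4946 0.0438 0.0746]
orange 2 [0.4939 0.0077 0.0717]
blue 64 (array([418.5, 275.7]), array([13.7, 33.3]), 88.6)
```

View pics/v3.png

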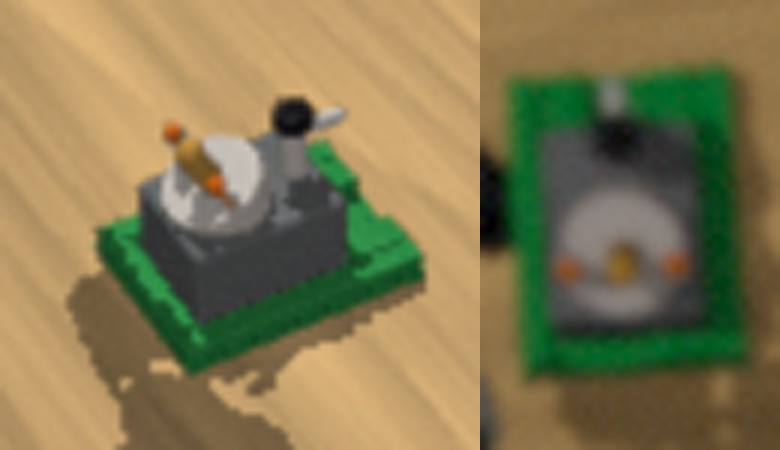

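Request:
move_arm([
  [[0, 0, 0.05], [-0.3, 0.5, 0], -1],
  [[0, 0, 0.1], [-0.5, 1, 0], -1],
  [[0, 0, 0.1], [-0.5, 1, 0], -1],
])

```text
time: 10.4
tool_pos: [0.4344, 0.2257, 0.1842]
tcp_rot: [0.226, -3.131, 0.001]
wrist_force: [0.2, 0.4, 0.0]
width: 0.997
```

Request:
move_arm([
  [[0, 0, 0], [-0.15, 0.4, -0.2], -1],
  [[0, 0, 0], [-0.15, 0.4, -0.4], -1],
  [[0, 0, 0], [-0.15, 0.4, -0.4], -1],
  [[0, 0, 0], [-0.15, 0.4, -0.4], -1],
  [[0, 0, 0], [-0.15, 0.4, -0.4], -1],
])

```text
time: 11.02
tool_pos: [0.4218, 0.2642, 0.1466]
tcp_rot: [-0.218, 3.133, 0.001]
wrist_force: [0.5, 0.9, -1.0]
width: 1.002
```

Request:
move_arm([
  [[0, 0, 0], [-0.02, 0.01, -0.4], -1],
  [[0, 0, 0], [-0.02, 0.01, -0.8], -1],
  [[0, 0, 0], [-0.02, 0.01, -1], -1],
  [[0, 0, 0], [-0.02, 0.01, -1], -1],
  [[0, 0, 0], [-0.02, 0.01, -1], -1],
], grip_force=70)

```text
time: 11.65
tool_pos: [0.42, 0.2662, 0.0472]
tcp_rot: [-0.22, 3.132, 0.002]
wrist_force: [1.2, -0.3, 0.2]
width: 1.0
```

Request:
move_arm([
  [[0, 0, 0], [0, 0, 0], 1],
  [[0, 0, 0], [0, 0, 0], 1],
  [[0, 0, 0], [0, 0, 0], 1],
  [[0, 0, 0], [0, 0, 0], 1],
  [[0, 0, 0], [0, 0, 0], 1],
  [[0, 0, 0], [0, 0, 0], 1],
  [[0, 0, 0], [0, 0, 0], 1],
])

```text
time: 12.52
tool_pos: [0.4192, 0.2661, 0.0466]
tcp_rot: [-0.221, 3.133, 0.001]
wrist_force: [-0.3, -0.4, 6.4]
width: 0.413
```

Request:
move_arm([
  [[0, 0, 0], [0, 0, 0.2], 1],
  [[0, 0, 0], [0, 0, 0.6], 1],
  [[0, 0, 0], [0, 0, 1], 1],
  [[0, 0, 0], [0, 0, 1], 1],
  [[0, 0, 0], [0, 0, 1], 1],
])

```text
time: 13.15
tool_pos: [0.4179, 0.2653, 0.1447]
tcp_rot: [0.221, -3.132, 0.001]
wrist_force: [-0.7, 0.4, -2.1]
width: 0.412
```

```bash
python3 - <<'E'
from h import *
o=grab(4); s=status.read_state();print({k:s[k].round(4) for k in("tool_pos","tcp_rot","wrist_force","q")})
a=cv2.resize(o["side"][0][90:190,180:280],(600,600),interpolation=cv2.INTER_CUBIC)
cv2.imwrite("pics/v4.png",a[:,:,::-1])
import sys;sys.argv=["",'4'];exec(open("meas.py").read())
for n in C:
    print(n);m,P=sel(n,.12,.19,(.37,.48,.2,.33),(105,130));print(len(P));faces(P,"blue")
    m,P=sel(n,.092,.128,(.38,.46,.22,.31));print(len(P), np.percentile(P,[2,50,98],axis=0).round(4))
    d=o[n][1];W=cloud(n,d)
    for lo in np.arange(.096,.13,.004):
        P=W[(abs(W[...,2]-lo)<.002)&(abs(W[...,0]-.418)<.04)&(abs(W[...,1]-.265)<.04)]
        if len(P)>2: 
            # fit: visible extreme + mean
            print("z%.3f n%d x %.4f..%.4f y %.4f..%.4f"%(lo,len(P),*np.percentile(P[:,0],[3,97]),*np.percentile(P[:,1],[3,97])))
E
```

```text
{'tool_pos': array([0.4173, 0.2649, 0.1437]), 'tcp_rot': array([ 2.2070e-01, -3.1304e+00,  2.6000e-03]), 'wrist_force': array([-1.1267, -0.2113, -1.7934]), 'q': array([ 0.5152, -0.0028,  2.073 , -0.    ,  1.0752, -1.1963])}
side
175
  blue face n=85 ang 100.8 pt 403.1,256.4 normal off 444.0
  blue face n=42 ang 4.5 pt 421.2,248.6 normal off 214.9
111 [[0.4046 0.2494 0.0991]
 [0.4158 0.2555 0.109 ]
 [0.4327 0.2696 0.1243]]
z0.100 n10 x 0.4052..0.4337 y 0.2516..0.2668
z0.104 n35 x 0.4032..0.4329 y 0.2486..0.2718
z0.108 n10 x 0.4083..0.4266 y 0.2523..0.2623
z0.112 n15 x 0.4067..0.4291 y 0.2514..0.2670
z0.116 n14 x 0.4073..0.4302 y 0.2520..0.2609
z0.120 n15 x 0.4066..0.4260 y 0.2524..0.2643
z0.124 n10 x 0.4063..0.4258 y 0.2517..0.2629
top
0
4 [[0.4044 0.2515 0.099 ]
 [0.409  0.2532 0.1001]
 [0.4135 0.2567 0.1011]]
z0.100 n4 x 0.4044..0.4134 y 0.2515..0.2566
```

View pics/v4.png

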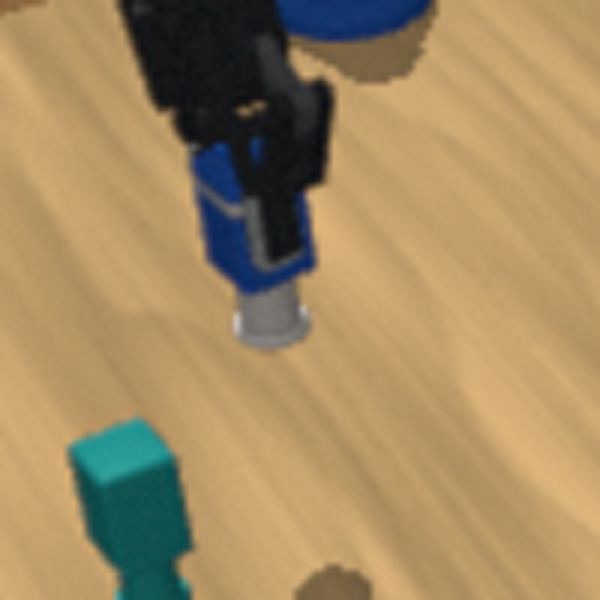

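```bash
python3 - <<'E'
from h import *
from scipy.optimize import least_squares
d=np.load("pics/side4.npz")["d"];W=cloud("side",d);near=(abs(W[...,0]-.418)<.035)&(abs(W[...,1]-.262)<.035)
for lo,hi,r in((.0975,.1045,.017),(.099,.1035,.017)):
    P=W[near&(W[...,2]>lo)&(W[...,2]<hi)]
    f=least_squares(lambda c:np.hypot(P[:,0]-c[0],P[:,1]-c[1])-r,[.418,.265],loss="soft_l1",f_scale=.002);print(len(P),f.x.round(4),np.abs(f.fun).mean())
P=W[near&(W[...,2]>.108)&(W[...,2]<.125)]
f=least_squares(lambda c:np.hypot(P[:,0]-c[0],P[:,1]-c[1])-c[2],[.418,.265,.013],loss="soft_l1",f_scale=.002);print("neck",len(P),f.x.round(4))
p=np.load("pics/side4.npz")["p"];h=cv2.cvtColor(p,cv2.COLOR_RGB2HSV)
m=(h[...,1]<60)&near&(W[...,2]>.09)&(W[...,2]<.13);v,u=np.nonzero(m)
for y in np.unique(v): print(y,u[v==y].min(),u[v==y].max(),end="; ")
print(proj("side",[[.4185,.2655,.098],[.4185,.2655,.104]]), np.mean([status.read_state()["tool_pos"] for _ in range(3)],0))
E
```

```text
38 [0.4202 0.268 ] 0.001988578231274947
22 [0.42   0.2676] 0.0016729969111941067
neck 57 [0.4189 0.2657 0.0125]
137 227 228; 138 219 228; 139 220 228; 140 220 229; 141 220 230; 142 219 230; 143 219 231; 144 219 230; 145 219 230; 146 220 229; 147 222 227; [[224.7695983  144.53255176]
 [224.45107632 142.63200696]] [0.41726043 0.26488452 0.14369324]
```

```bash
cat > tgt.py <<'E'
from h import *
from scipy.spatial.transform import Rotation as R
N=np.array([.5011,.0249,.057]);yaw=np.radians(-1.0);L=.0466;off=.0015
Rn=R.from_euler("z",yaw)*R.from_euler("y",-25,degrees=True) # nipple frame
a=Rn.apply([0,0,1]);e=Rn.apply([1,0,0]);yy=Rn.apply([0,1,0])
# tool: z=-a, y=+yy
T=R.from_matrix(np.c_[np.cross(yy,-a),yy,-a])
def report(s):
    st=status.read_state();c=R.from_rotvec(st["tcp_rot"]);p=st["tool_pos"]
    if (c.apply([0,1,0])@yy)<0: c=c*R.from_euler("z",np.pi)
    t=N+(s+L)*a-off*e
    d=p-N
    print("nip frame tcp: s=%.4f ex=%.4f ey=%.4f"%(d@a-L,d@e+off,d@yy),"turn frac",((T*c.inv()).as_rotvec()/(np.pi/2)).round(4),"shift frac",((t-p)/.1).round(3),"F nip (a,e,y)",[round(float(st["wrist_force"]@k),1) for k in(a,e,yy)],"M",st["torque"].round(2),"q",st["q"].round(2),st["width"].round(3),st["time"])
E
python3 -c "
from tgt import *
report(.045)"
```

```text
Traceback (most recent call last):
  File "tgt.py", line 13, in report
    print("nip frame tcp: s=%.4f ex=%.4f ey=%.4f"%(d@a-L,d@e+off,d@yy),"turn frac",((T*c.inv()).as_rotvec()/(np.pi/2)).round(4),"shift frac",((t-p)/.1).round(3),"F nip (a,e,y)",[round(float(st["wrist_force"]@k),1) for k in(a,e,yy)],"M",st["torque"].round(2),"q",st["q"].round(2),st["width"].round(3),st["time"])
                                                                                                                                                                                                                                                                                       ^^^^^^^^^^^^^^^^^
AttributeError: 'float' object has no attribute 'round'
```

```bash
sed -i 's/st\["width"\].round(3)/round(st["width"],3)/' tgt.py
python3 -c "
from tgt import *
report(.045)"
```

```text
nip frame tcp: s=0.0692 ex=-0.0416 ey=0.2385 turn frac [ 0.0182 -0.2797 -0.0989] shift frac [ 0.438 -2.393 -0.043] F nip (a,e,y) [-1.2, -1.8, -0.2] M [ 0.02 -0.04  0.02] q [ 0.52 -0.    2.07 -0.    1.08 -1.2 ] 0.411 13.25
```

Request:
move_arm([
  [[0.005, -0.07, -0.025], [0, -0.1, 0.3], 1],
  [[0.01, -0.14, -0.05], [0.1, -0.4, 0.5], 1],
  [[0.014, -0.21, -0.075], [0.2, -0.7, 0.5], 1],
  [[0.018, -0.28, -0.099], [0.2, -1, 0.5], 1],
  [[0.018, -0.28, -0.099], [0.2, -1, 0.5], 1],
])

```text
time: 13.88
tool_pos: [0.4346, 0.1631, 0.1911]
tcp_rot: [0.024, 2.708, -0.009]
wrist_force: [-0.5, 0.0, -0.9]
width: 0.413
```

Request:
move_arm([
  [[0, 0, 0], [0.1, -0.4, 0], 1],
  [[0, 0, 0], [0.2, -0.8, 0], 1],
  [[0, 0, 0], [0.2, -1, 0], 1],
  [[0, 0, 0], [0.2, -1, 0], 1],
  [[0, 0, 0], [0.2, -1, 0], 1],
  [[0, 0, 0], [0.2, -1, 0], 1],
])

```text
time: 14.62
tool_pos: [0.4587, 0.0667, 0.1955]
tcp_rot: [0.021, 2.702, -0.003]
wrist_force: [-0.4, -0.3, -1.6]
width: 0.417
```

```bash
python3 -c "
from tgt import *
report(.045)"
```

```text
nip frame tcp: s=0.0972 ex=0.0210 ey=0.0410 turn frac [-0.0007  0.002  -0.0012] shift frac [ 0.023 -0.411 -0.561] F nip (a,e,y) [-1.3, -1.1, -0.3] M [-0.04  0.31  0.03] q [ 0.14 -0.42  2.37 -0.09  0.76 -1.36] 0.417 14.625
```

Request:
move_arm([
  [[0, 0, 0], [0.02, -0.2, 0], 1],
  [[0, 0, 0], [0.02, -0.41, 0], 1],
  [[0, 0, 0], [0.02, -0.41, -0.3], 1],
  [[0, 0, 0], [0.02, -0.41, -0.56], 1],
  [[0, 0, 0], [0.02, -0.41, -0.56], 1],
  [[0, 0, 0], [0.02, -0.41, -0.56], 1],
  [[0, 0, 0], [0.02, -0.41, -0.56], 1],
])

```text
time: 15.5
tool_pos: [0.4621, 0.0251, 0.1417]
tcp_rot: [0.022, 2.698, -0.003]
wrist_force: [0.0, 0.1, -1.6]
width: 0.415
```

```bash
python3 - <<'E'
from tgt import *
report(.045)
o=grab(5);p,d=o["side"]
# project expected axis points
for nm,X in(("stem tip",N+.026*a),("nip0",N),("mouth",None)):
    if X is None:
        st=status.read_state();X=st["tool_pos"]+off*e-L*a
    print(nm,X.round(4),{n:proj(n,X).round(1).tolist() for n in C})
v=cv2.resize(p[150:240,260:350],(600,600),interpolation=cv2.INTER_CUBIC)
cv2.imwrite("pics/v5.png",v[:,:,::-1])
W=cloud("side",d);st=status.read_state();D=W-(st["tool_pos"]+off*e-L*a)
q=np.stack([D@e,D@yy,D@a],-1)
near=(np.abs(q[...,:2]).max(-1)<.03)
from scipy.optimize import least_squares
for lo,hi in((-.002,.007),(.008,.028)):
    P=q[near&(q[...,2]>lo)&(q[...,2]<hi)]
    for r in (.017,.0125):
        f=least_squares(lambda c:np.hypot(P[:,0]-c[0],P[:,1]-c[1])-r,[0,0],loss="soft_l1",f_scale=.002);print(lo,hi,r,len(P),f.x.round(4),np.abs(f.fun).mean().round(4))
h=cv2.cvtColor(p,cv2.COLOR_RGB2HSV);b=near&(h[...,0]>105)&(h[...,0]<130)&(h[...,1]>100);P=q[b&(q[...,2]>.035)&(q[...,2]<.08)]
print("blue",len(P),np.percentile(P,[5,25,50,75,95],axis=0).round(4).tolist())
E
```

```text
nip frame tcp: s=0.0467 ex=0.0020 ey=-0.0005 turn frac [-0.0007  0.0045 -0.0007] shift frac [-0.011  0.005 -0.023] F nip (a,e,y) [-1.4, -0.6, 0.1] M [ 0.01  0.28 -0.  ] q [ 0.01 -0.36  2.44 -0.02  0.62 -1.54] 0.415 15.5
stem tip [0.4901 0.0251 0.0806] {'side': [[295.0, 193.8]], 'top': [[298.7, 226.4]]}
nip0 [0.5011 0.0249 0.057 ] {'side': [[299.5, 199.5]], 'top': [[298.8, 223.7]]}
mouth [0.4828 0.0245 0.0997] {'side': [[292.0, 188.9]], 'top': [[298.9, 228.0]]}
-0.002 0.007 0.017 46 [0.0007 0.0036] 0.0017
-0.002 0.007 0.0125 46 [ 0.0006 -0.0018] 0.0018
0.008 0.028 0.017 62 [0.0003 0.0056] 0.0013
0.008 0.028 0.0125 62 [0.0004 0.0005] 0.0011
blue 70 [[-0.015, -0.0206, 0.0371], [-0.0056, -0.0187, 0.0408], [0.0105, -0.0175, 0.048], [0.0136, -0.0167, 0.0586], [0.0163, -0.0146, 0.0701]]
```

View pics/v5.png

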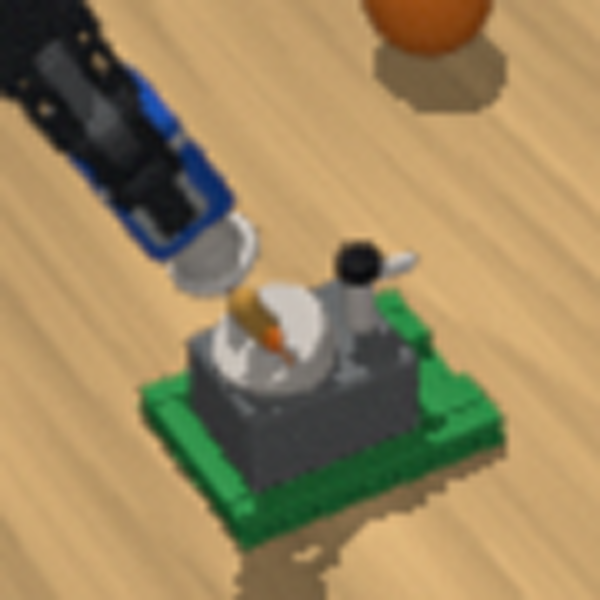

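```bash
python3 - <<'E'
from tgt import *
from scipy.optimize import least_squares
for tag in("3","5"):
  for n in C:
    z=np.load(f"pics/{n}{tag}.npz");p,d=z["p"],z["d"];W=cloud(n,d);D=W-N;q=np.stack([D@e,D@yy,D@a],-1);h=cv2.cvtColor(p,cv2.COLOR_RGB2HSV)
    r=np.hypot(q[...,0],q[...,1])
    P=q[(h[...,0]>12)&(h[...,0]<28)&(h[...,1]>120)&(r<.013)&(q[...,2]>.004)&(q[...,2]<.024)]
    if len(P)>4:
        f=least_squares(lambda c:np.hypot(P[:,0]-c[0],P[:,1]-c[1])-.006,[0,0],loss="soft_l1",f_scale=.002);print(tag,n,"stem",len(P),f.x.round(4),np.abs(f.fun).mean().round(4))
    B=q[(h[...,1]<60)&(h[...,2]>110)&(r<.03)&(abs(q[...,2])<.005)]
    if len(B): print("  boss",len(B),rect(B),B[:,2].mean().round(4))
    k,l,s,c=cv2.connectedComponentsWithStats(((h[...,0]<12)&(h[...,1]>150)&(r<.04)&(q[...,2]>.003)).astype(np.uint8))
    for i in range(1,k):print("  jaw",s[i,4],c[i].round(1),np.median(q[l==i],0).round(4))
    print("  pred jaws",proj(n,np.array([N+s*.018*yy+.0157*a for s in(-1,1)])).round(1).tolist())
E
```

```text
3 side stem 26 [0.0007 0.0004] 0.0011
  boss 159 (array([-0. , -0.7]), array([42.6, 42.7]), 85.4) -0.0007
  jaw 1 [301. 202.] [-0.001  -0.0187  0.0114]
  pred jaws [[300.4, 200.6], [293.2, 191.6]]
3 top stem 6 [0.     0.0023] 0.0007
  boss 129 (array([2.5, 3.1]), array([37.1, 41.6]), 61.3) -0.0008
  jaw 1 [291. 225.] [0.0023 0.0197 0.016 ]
  pred jaws [[305.8, 224.9], [291.7, 225.8]]
5 side stem 24 [-0.0002  0.0016] 0.0009
  boss 157 (array([-0.2, -1.1]), array([42.6, 44.1]), 0.6) -0.0009
  jaw 1 [301. 202.] [-0.001 -0.021  0.014]
  pred jaws [[300.4, 200.6], [293.2, 191.6]]
  boss 89 (array([10.7,  1.5]), array([36.6, 20.6]), 88.4) -0.0009
  jaw 1 [306. 225.] [ 0.0005 -0.0186  0.0185]
  pred jaws [[305.8, 224.9], [291.7, 225.8]]
```

Request:
move_arm([
  [[0, 0.004, 0], [-0.011, 0.003, -0.02], 1],
  [[0, 0.004, 0], [0.02, 0.003, -0.09], 1],
  [[0, 0.004, 0], [0.052, 0.003, -0.159], 1],
  [[0, 0.004, 0], [0.052, 0.003, -0.159], 1],
  [[0, 0.004, 0], [0.052, 0.003, -0.159], 1],
], grip_force=90)

```text
time: 16.23
tool_pos: [0.4658, 0.025, 0.1235]
tcp_rot: [0.023, 2.708, -0.004]
wrist_force: [-0.3, 0.9, -1.3]
width: 0.407
```

```bash
python3 - <<'E'
from tgt import *
report(.014)
E
```

```text
nip frame tcp: s=0.0286 ex=-0.0024 ey=-0.0005 turn frac [-0.0006 -0.002  -0.0002] shift frac [ 0.084  0.004 -0.122] F nip (a,e,y) [-1.0, -0.9, 0.9] M [0.02 0.31 0.03] q [ 0.01 -0.32  2.44 -0.02  0.58 -1.53] 0.407 16.225
```

```bash
python3 - <<'E'
from tgt import *
from scipy.optimize import least_squares
for k in range(3):
    p,d=read_camera("side");report(.026)
    W=cloud("side",d);D=W-N;q=np.stack([D@e,D@yy,D@a],-1);near=(np.abs(q[...,:2]).max(-1)<.03)
    P=q[near&(q[...,2]>.038)&(q[...,2]<.056)]
    f=least_squares(lambda c:np.hypot(P[:,0]-c[0],P[:,1]-c[1])-.0125,[0,0],loss="soft_l1",f_scale=.002);print("neck",len(P),f.x.round(4),np.abs(f.fun).mean().round(4))
    B=q[near&(q[...,2]>.020)&(np.hypot(q[...,0],q[...,1])>.0145)];print(np.percentile(B[:,2],[1,5]).round(4))
E
```

```text
nip frame tcp: s=0.0288 ex=-0.0022 ey=-0.0005 turn frac [-0.0006 -0.0016 -0.0002] shift frac [ 0.031  0.005 -0.016] F nip (a,e,y) [-0.4, -0.6, -0.4] M [-0.01  0.34  0.  ] q [ 0.01 -0.32  2.44 -0.02  0.58 -1.53] 0.413 16.275
neck 57 [-0.0026 -0.0002] 0.0011
[0.0338 0.0706]
nip frame tcp: s=0.0289 ex=-0.0020 ey=-0.0005 turn frac [-0.0006 -0.0014 -0.0002] shift frac [ 0.03   0.005 -0.018] F nip (a,e,y) [-1.1, -0.0, -0.2] M [-0.02  0.3  -0.03] q [ 0.01 -0.32  2.44 -0.02  0.58 -1.53] 0.408 16.325
neck 54 [-0.0028 -0.0003] 0.0009
[0.0343 0.0705]
nip frame tcp: s=0.0290 ex=-0.0019 ey=-0.0005 turn frac [-0.0006 -0.0012 -0.0002] shift frac [ 0.03   0.004 -0.019] F nip (a,e,y) [-1.7, -1.2, -0.3] M [ 0.01  0.22 -0.03] q [ 0.01 -0.32  2.44 -0.02  0.58 -1.53] 0.41 16.375
neck 54 [-0.0021 -0.0005] 0.0009
[0.0344 0.0732]
```

Request:
move_arm([
  [[0, 0, 0], [0.005, 0, 0], 1],
  [[0, 0, 0], [0.005, 0, 0], 1],
  [[0, 0, 0], [0.005, 0, 0], 1],
  [[0, 0, 0], [0.005, 0, 0], 1],
  [[0, 0, 0], [0.005, 0, 0], 1],
  [[0, 0, 0], [0.005, 0, 0], 1],
  [[0, 0, 0], [0.005, 0, 0], 1],
  [[0, 0, 0], [0.005, 0, 0], 1],
])

```text
time: 17.38
tool_pos: [0.4664, 0.025, 0.1239]
tcp_rot: [0.023, 2.708, -0.004]
wrist_force: [-0.5, -1.1, -1.2]
width: 0.409
```

```bash
python3 - <<'E'
from tgt import *
report(.014)
E
```

```text
nip frame tcp: s=0.0287 ex=-0.0017 ey=-0.0005 turn frac [-0.0006 -0.0015 -0.0002] shift frac [ 0.077  0.004 -0.126] F nip (a,e,y) [-0.9, -0.9, -1.1] M [0.01 0.32 0.02] q [ 0.01 -0.32  2.44 -0.02  0.58 -1.53] 0.409 17.375
```

Request:
move_arm([
  [[0, 0, 0], [0.016, 0.004, 0.007], 1],
  [[0, 0, 0], [0.03, 0.004, -0.03], 1],
  [[0, 0, 0], [0.06, 0.004, -0.09], 1],
  [[0, 0, 0], [0.06, 0.004, -0.09], 1],
  [[0, 0, 0], [0.06, 0.004, -0.09], 1],
  [[0, 0, 0], [0.06, 0.004, -0.09], 1],
])

```text
time: 18.12
tool_pos: [0.4722, 0.0254, 0.1146]
tcp_rot: [0.024, 2.708, -0.004]
wrist_force: [-0.4, -0.2, -1.1]
width: 0.412
```

```bash
python3 - <<'E'
from tgt import *
from scipy.optimize import least_squares
report(.010)
p,d=read_camera("side")
W=cloud("side",d);D=W-N;q=np.stack([D@e,D@yy,D@a],-1);near=(np.abs(q[...,:2]).max(-1)<.03)
P=q[near&(q[...,2]>.028)&(q[...,2]<.046)]
f=least_squares(lambda c:np.hypot(P[:,0]-c[0],P[:,1]-c[1])-.0125,[0,0],loss="soft_l1",f_scale=.002);print("neck",len(P),f.x.round(4),np.abs(f.fun).mean().round(4))
E
```

```text
nip frame tcp: s=0.0179 ex=-0.0003 ey=0.0000 turn frac [-0.0007 -0.0018 -0.0002] shift frac [ 0.036 -0.001 -0.07 ] F nip (a,e,y) [-0.9, -0.9, -0.2] M [-0.07  0.35  0.01] q [ 0.01 -0.29  2.44 -0.02  0.56 -1.53] 0.412 18.125
neck 52 [-0.0003  0.0003] 0.0011
```

Request:
move_arm([
  [[0, 0, 0], [0.015, 0, -0.027], 1],
  [[0, 0, 0], [0.025, 0, -0.05], 1],
  [[0, 0, 0], [0.036, 0, -0.072], 1],
  [[0, 0, 0], [0.036, 0, -0.072], 1],
])

```text
time: 18.68
tool_pos: [0.4775, 0.0254, 0.1089]
tcp_rot: [0.023, 2.704, -0.004]
wrist_force: [2.7, -1.0, 0.9]
width: 0.411
```

```bash
python3 -c "
from tgt import *
report(.004)"
```

```text
nip frame tcp: s=0.0104 ex=0.0021 ey=0.0001 turn frac [-0.0006  0.0007 -0.0002] shift frac [ 0.008 -0.001 -0.067] F nip (a,e,y) [-0.4, 2.9, -0.9] M [-0.11 -0.42 -0.13] q [ 0.01 -0.27  2.44 -0.02  0.53 -1.53] 0.411 18.675
```

Request:
move_arm([
  [[0, 0, 0], [-0.01, 0, -0.015], 1],
  [[0, 0, 0], [-0.005, 0, -0.03], 1],
  [[0, 0, 0], [0.002, 0, -0.05], 1],
  [[0, 0, 0], [0.008, 0, -0.067], 1],
  [[0, 0, 0], [0.008, 0, -0.067], 1],
])

```text
time: 19.3
tool_pos: [0.4777, 0.0254, 0.1019]
tcp_rot: [0.023, 2.706, -0.004]
wrist_force: [-1.0, -0.9, 8.5]
width: 0.412
```

```bash
python3 -c "
from tgt import *
report(.000)"
```

```text
nip frame tcp: s=0.0040 ex=-0.0008 ey=0.0001 turn frac [-0.0006 -0.0004 -0.0002] shift frac [ 0.024 -0.001 -0.033] F nip (a,e,y) [8.1, 2.7, -0.9] M [-0.14 -0.52 -0.06] q [ 0.01 -0.25  2.45 -0.02  0.51 -1.53] 0.412 19.3
```

Request:
move_arm([
  [[0, 0, 0], [0.012, 0, -0.016], 1],
  [[0, 0, 0], [0.022, 0, -0.033], 1],
  [[0, 0, 0], [0.022, 0, -0.033], 1],
  [[0, 0, 0], [0.022, 0, -0.033], 1],
])

```text
time: 19.8
tool_pos: [0.4794, 0.0254, 0.0988]
tcp_rot: [0.023, 2.707, -0.004]
wrist_force: [-6.3, -0.6, 14.4]
width: 0.409
```

```bash
python3 -c "
from tgt import *
report(-.001)"
```

```text
nip frame tcp: s=0.0005 ex=-0.0005 ey=0.0001 turn frac [-0.0006 -0.001  -0.0003] shift frac [ 0.011 -0.001 -0.011] F nip (a,e,y) [15.7, 0.3, -0.7] M [-0.17  0.08 -0.08] q [ 0.01 -0.24  2.44 -0.02  0.51 -1.53] 0.409 19.8
```

Request:
move_arm([
  [[0, 0, 0], [0.006, 0, -0.013], 1],
  [[0, 0, 0], [0.006, 0, -0.013], 1],
  [[0, 0, 0], [0.006, 0, -0.013], 1],
  [[0, 0, 0], [0.006, 0, -0.013], 1],
])

```text
time: 20.3
tool_pos: [0.4799, 0.0254, 0.0986]
tcp_rot: [0.023, 2.707, -0.004]
wrist_force: [-18.5, -1.2, 29.4]
width: 0.411
```

```bash
python3 - <<'E'
from tgt import *
from scipy.optimize import least_squares
report(-.001)
o=grab(6);p,d=o["side"]
W=cloud("side",d);D=W-N;q=np.stack([D@e,D@yy,D@a],-1);near=(np.abs(q[...,:2]).max(-1)<.03)
P=q[near&(q[...,2]>.013)&(q[...,2]<.032)]
f=least_squares(lambda c:np.hypot(P[:,0]-c[0],P[:,1]-c[1])-.0125,[0,0],loss="soft_l1",f_scale=.002);print("neck",len(P),f.x.round(4))
h=cv2.cvtColor(p,cv2.COLOR_RGB2HSV);b=near&(h[...,0]>105)&(h[...,0]<130)&(h[...,1]>100);print("blue lower edge",np.percentile(q[b][:,2],[2,5,10]).round(4))
import sys;sys.argv=["",'6'];exec(open("meas.py").read())
m,P=sel("side",.018,.040,(.46,.58,-.02,.07));faces(P,"disp")
cv2.imwrite("pics/v6.png",cv2.resize(p[150:240,260:350],(600,600),interpolation=cv2.INTER_CUBIC)[:,:,::-1])
E
```

```text
nip frame tcp: s=0.0001 ex=-0.0002 ey=0.0001 turn frac [-0.0005 -0.0012 -0.0003] shift frac [ 0.006 -0.002 -0.009] F nip (a,e,y) [34.5, -4.3, -1.6] M [-0.24  0.92 -0.11] q [ 0.01 -0.24  2.44 -0.02  0.51 -1.53] 0.411 20.3
neck 50 [-0.0011 -0.0018]
blue lower edge [0.0357 0.0368 0.0379]
  disp face n=149 ang 179.3 pt 514.1,-1.1 normal off 5.2
  disp face n=59 ang 89.0 pt 480.8,26.0 normal off -480.2
```

View pics/v6.png

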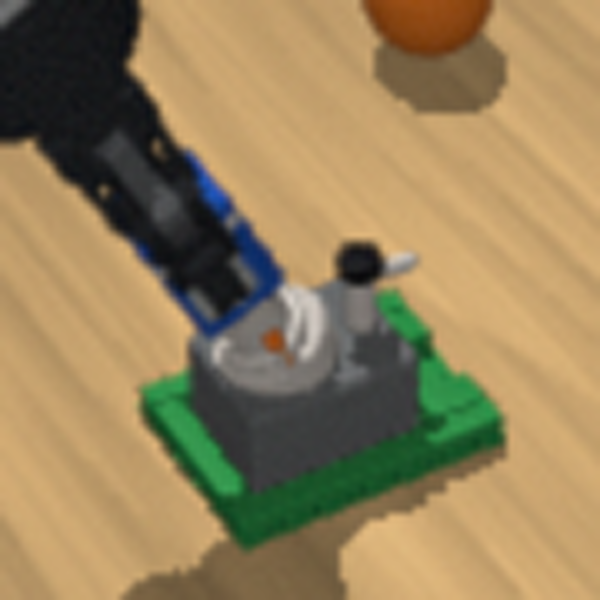

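Request:
move_arm([
  [[0, 0, 0], [-0.002, 0, 0.005], 1],
  [[0, 0, 0], [-0.002, 0, 0.005], 1],
  [[0, 0, 0], [-0.002, 0, 0.005], 1],
  [[0, 0, 0], [-0.002, 0, 0.005], 1],
  [[0, 0, 0], [-0.002, 0, 0.005], 1],
  [[0, 0, 0], [-0.002, 0, 0.005], 1],
])

```text
time: 21.15
tool_pos: [0.4797, 0.0254, 0.0986]
tcp_rot: [0.023, 2.707, -0.004]
wrist_force: [-13.4, -0.9, 22.9]
width: 0.412
```

```bash
python3 -c "
from tgt import *
report(-.001)"
```

```text
nip frame tcp: s=0.0002 ex=-0.0003 ey=0.0001 turn frac [-0.0005 -0.0012 -0.0003] shift frac [ 0.008 -0.002 -0.009] F nip (a,e,y) [26.4, -2.4, -1.1] M [-0.23  0.59 -0.1 ] q [ 0.01 -0.24  2.44 -0.02  0.51 -1.53] 0.412 21.15
```

Force is 26 N along the axis, well above the 11 N spring and against the stop. Holding.

Request:
move_arm([
  [[0, 0, 0], [0, 0, 0], 1],
  [[0, 0, 0], [0, 0, 0], 1],
  [[0, 0, 0], [0, 0, 0], 1],
  [[0, 0, 0], [0, 0, 0], 1],
  [[0, 0, 0], [0, 0, 0], 1],
  [[0, 0, 0], [0, 0, 0], 1],
  [[0, 0, 0], [0, 0, 0], 1],
  [[0, 0, 0], [0, 0, 0], 1],
  [[0, 0, 0], [0, 0, 0], 1],
  [[0, 0, 0], [0, 0, 0], 1],
  [[0, 0, 0], [0, 0, 0], 1],
  [[0, 0, 0], [0, 0, 0], 1],
  [[0, 0, 0], [0, 0, 0], 1],
  [[0, 0, 0], [0, 0, 0], 1],
  [[0, 0, 0], [0, 0, 0], 1],
  [[0, 0, 0], [0, 0, 0], 1],
  [[0, 0, 0], [0, 0, 0], 1],
  [[0, 0, 0], [0, 0, 0], 1],
  [[0, 0, 0], [0, 0, 0], 1],
  [[0, 0, 0], [0, 0, 0], 1],
])

```text
time: 23.65
tool_pos: [0.4797, 0.0254, 0.0987]
tcp_rot: [0.023, 2.707, -0.004]
wrist_force: [-13.6, -1.8, 24.2]
width: 0.412
```

```bash
python3 - <<'E'
from tgt import *
report(-.001)
o=grab(7)
import sys;sys.argv=["",'7'];exec(open("meas.py").read())
m,P=sel("side",.018,.040,(.46,.58,-.02,.07));faces(P,"disp")
m,P=sel("top",.038,.05,(.52,.56,0,.05));print("deck z",np.median(P[:,2]),len(P))
E
```

```text
nip frame tcp: s=0.0002 ex=-0.0003 ey=0.0001 turn frac [-0.0005 -0.0011 -0.0003] shift frac [ 0.007 -0.002 -0.01 ] F nip (a,e,y) [27.6, -2.1, -2.1] M [-0.21  0.61 -0.11] q [ 0.01 -0.24  2.44 -0.02  0.51 -1.53] 0.412 23.65
  disp face n=152 ang 178.9 pt 514.1,-1.5 normal off 8.7
  disp face n=61 ang 89.8 pt 480.7,27.3 normal off -480.6
deck z 0.04392813837893768 148
```

Steady and seated, so I'm handing it in.

```bash
python3 -c "
from workcell import order
print(order.finish_job())"
```

```text
the job is handed in; nothing more can be done
None
```

I seated the dispenser in the dock and let go of it, then pressed the cartridge onto the filling nipple until the valve was fully down. I held it there for over 3 s, and handed the job in at about 24 s while still gripping and pushing.

**Dispenser:** The last check put its yaw at about -1°, the same as the dock. Its deck was at 44 mm (45 mm nominal), with no measurable tilt after release. Its lug points into the slot side.

**Cartridge:** Before contact it was within 0.5 mm of the nipple's axis. As it met the stem it was briefly about 2 mm off, and I corrected that.
- **Valve down:** At the end the axial push was a steady 27 N, against about 11 N for the fully compressed spring. About 18 N of extra push gained only 0.4 mm, so it is on the hard stop. The highest push was about 35 N.
- **Snap-in:** I inferred this from the force and depth. In the last picture the near jaw sits above the bead. The far jaw is hidden.

**Disagreements:** By arm position the cartridge bottomed at nipple z of about 0 mm instead of 2 mm. The camera showed its blue lower edge about 2 mm too high. Slight slip in the grip or calibration error could explain both. One late camera fit put the neck 1 to 2 mm off the axis, but parts of it were hidden.

I kept the arm clear of the jars, teether, ball and turquoise look-alike, but did not re-measure where they are.

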